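Close the irrigation pump's flap and refit its push knob

ROBOT

A 6-joint arm with a two-finger parallel gripper is mounted at the origin on the work surface. World frame = base frame: x ahead of the robot, y to its left, z up, the work surface at z = 0. Lengths are in m, angles in rad, forces in N, time in s.
With the tool pointing down it reaches from about 0.3 to 0.85 m from the base axis. Payload 5.4 kg.
Tool frame: the origin (TCP) lies at the very end of the fingers, on their centre line; the grasp point (between the pads) lies 19 mm behind it; z points along the fingers, y is the direction in which the jaws open and shut (so a half turn about z gives the same grasp; the last joint's range is limited). The gripper opens to 85 mm and grips with 20 to 120 N. Pads are 22 mm wide; open, the fingers measure 114 mm over their backs; the gripper's body (76 mm by 85 mm) begins 54 mm behind the grasp point. The pads swing forward as they close: fully open they stand 13 mm farther back than shut.
Start: joints at [-1.525, 0.158, 1.597, -0, 1.386, -0.21], TCP at [0.145, -0.556, 0.231] pointing down, gripper open.
Joint ranges: [-2.91, 2.91], [-0.94, 2.29], [0.18, 2.7], [-1.29, 4.43], [0.17, 2.64], [-3, 3]. Speed limits (rad/s): [2.57, 2.57, 3.14, 3.14, 3.14, 3.14].

INTERFACE

Orientations are given as a unit quaternion [x, y, z, w].
In Python, from station import monitor, cams, env gives the robot as it stands.
- The arm moves only by the tool jog_arm, never from a script. Its argument "steps" is a list of rows, each a list of 7 numbers: the shift along the tool's x, y, z in m, then the turn, a rotation vector about the tool's x, y, z in rad, then the finger opening in m, from 0 to 0.0854. A call has exactly 10 rows; each row shifts and turns the commanded pose from where the row before left it, along the tool's axes as they then stand; what a row does not reach is not made up. A row lasts 1/12 s, in which the tool goes at most 41.7 mm and 7.16 degrees, less where a joint would pass 70% of its speed; a pose out of reach is approached as far as the arm can. A call with a gripper value outside its range is refused whole. The fingers move at their own pace and stop on an object; the grip force is fixed at half the most. Time passes only in rows, so rows that do not move let the fingers close, or fill a call up. It gives the time, the measured TCP pose, the force and the opening at its end, in the units of the state.
- monitor.get_obs(): the state, without advancing time (a new reading comes with each control period).
- cams.snapshot(name): name is "side" or "top" or "wrist"; returns a dict with "image" (384x512x3 uint8, red, green, blue), "vertical_fov" (degrees; the focal length in pixels is half the picture's height over the tangent of half this angle, whatever the lens; pixels are square), "cx", "cy" (the principal point, pixels), "rvec" (rotation vector, rad) and "tvec" (3), from world to camera coordinates, as OpenCV has them. Camera axes: x right, y down, z forward; pixel columns grow to the right and rows downward; lengths in m; the calibration is good to about 2 mm. A picture is of the moment at which its call begins. There is no depth.
- env.finish_job(): hands the job in, once; it reports no verdict.
The state is a dict: "time_s": time; "q": joint angles; "joint_velocities": joint speeds; "joint_torque": joint torques, N m; "tcp_pos": TCP position; "tool_rot": TCP orientation; "wrist_force": force on the tool from outside, world axes, zero at the start; "ft_torque": the same for the moment, N m; "width": opening from 0.0 (shut) to 1.0 (fully open).
Only numpy, scipy, OpenCV 4.12 (cv2) and the standard library are available. Lean on these libraries where they do the work, as an engineer would, in place of code of your own. Each camera call takes 0.05 s, during which the arm holds its last target.

TASK

Get the irrigation pump ready: first swing its open flap over and press it fully shut so that its tab clicks behind the rim; then take the orange-topped knob from the blue mat, turn it so that its flat matches the flat of the D-shaped shaft, and slide it fully home on the shaft. Finish while still holding the knob and pushing it down, so that the sprung shaft stays pressed in as far as it goes, or nearly; do not let go. Leave the other things where they stand.

Things in the scene. Friction and masses are not known exactly. Their poses are not given: they have to be found in the camera images.
- console: Irrigation pump console, fixed: ivory box 200 (x) by 260 (y) by 85 mm high, origin under its centre, x away from the robot. The flap's bay with the steel rotor is in its +y half, ringed by a teal outer wall whose inner edge is the rim for the flap's tab. The shaft stands on the flat panel of its -y half, about 65 mm to -y of the centre.
- flap_hinge (a point): Middle of the flap's hinge, on the hinge axis, 87.5 mm above the table. Axes are the console's: x along the hinge, away from the robot; y towards the bay that the flap covers; z up. The shaft is about 80 mm to -y and 20 mm to -x of here, the tab's rim 94 mm to +y.
- flap (a joint): Flap angle, rad: 0 shut, 1.57 upright, up to 2.2 over towards the shaft. Starts at 1.8 to 2.1, in the way of a gripper above the shaft. The hinge is stiff: above 1 rad the flap stays where it is left; lower it sinks until its tab rests on the rim's sprung white lip at about 0.1 (free edge 9 mm high). About 5 N down near the free edge clicks it past to 0, where it stays.
- flap_edge (a point): On the outer face (the top when shut) of the flap, a teal panel 134 mm along the hinge, 90 mm from hinge to free edge, 5 mm thick. The point lies at the white strip, 80 mm from the hinge axis, half-way along: the place to push. z is the outward normal, x along the hinge, y towards the free edge, 10 mm on.
- shaft_top (a point): Centre of the top of the upright steel D-shaft, 117 mm above the table when not pressed. 18 mm diameter, one flat 5 mm from the axis on its +x side; a red line on top and a white tick on the flange point to it. The D is 22 mm long, above a dark flange 48 mm wide, 2 mm thick, its underside 8 mm above the panel. It cannot turn. With the knob fully home, the knob's middle is 3 mm below this point.
- shaft (a joint): How far the shaft is pushed down: 0 up, 0.006 m at the stop. Its spring takes 3 N to start and 9 N at the stop, and lifts shaft and knob when let go.
- knob_mid (a point): Middle of the knob, 17 mm above its underside. Round, 42 mm wide, 34 high, about 60 g, bore down on the blue mat (top 3 mm above the table). Its upper 14 mm is a solid orange cap with a white line from centre to rim, towards +x; below is a dark skirt, 40 mm wide. The bore is 20 mm deep and wide, with a flat 6 mm from the axis on the +x side, under the white line. Keep the knob upright.
- glass_pot: Small green glass pot, 40 mm wide, 30 mm high, on the blue mat; leave it. Origin under its centre
- jar: Small white jar with a blue cap, 40 mm wide, 45 mm high, on the blue mat; leave it. Origin under its centre
- spray: White bottle with green cap, 60 mm wide, 150 mm high, behind the blue mat; leave it. Origin under its centre
- cup: White plastic cup, 72 mm wide, 85 mm high, on the left; leave it. Origin under its centre
- spatula: Steel spatula, 160 mm long, lying on the left; leave it. Origin under its middle
- dish: Round steel dish, 110 mm wide, 30 mm high, at the back left; leave it. Origin under its centre

How it is judged:
By the outcome, as a careful person would: the job done as asked, in the order asked, and still so for the second after the job is handed in, while the arm keeps its last pose, push and grip.
It also fails if it takes over 64 s, if anything falls off the work surface, if the arm or the gripper's body presses on something with over 40 N, if the wrist force passes 120 N, or if a joint passes its speed limit or range.

## Working session

There is one attempt and no reset: what is moved stays moved. The work goes in short steps, Python scripts to look and compute and a tool call to move; the robot and the scene stay as the last step left them, time stands still between calls to the robot, and variables do not carry over. Pictures are saved under pics/ and viewed, and the job is handed in when it is done.

Besides the shell and the picture viewer there is one more tool, called after ">>>" by a JSON object that holds its "op" and its "data". jog_arm: Moves the arm, as the interface text tells. Its arguments: {"type":"object","properties":{"steps":{"type":"array","items":{"type":"array","items":{"type":"number"}}}},"required":["steps"]}

```bash
ls; mkdir -p pics; cat > h.py <<'E'
import numpy as np, cv2
from station import monitor, cams, env
def snap(n,fn=None):
    s=cams.snapshot(n)
    if fn: cv2.imwrite('pics/'+fn,s['image'][:,:,::-1])
    R=cv2.Rodrigues(np.array(s['rvec'],float))[0]; t=np.array(s['tvec'],float).ravel()
    f=192/np.tan(np.radians(s['vertical_fov'])/2)
    s.update(R=R,t=t,f=f,C=-R.T@t); return s
def ray(s,u,v):
    d=s['R'].T@np.array([(u-s['cx'])/s['f'],(v-s['cy'])/s['f'],1.]); return s['C'],d/np.linalg.norm(d)
def onz(s,u,v,z):
    C,d=ray(s,u,v); return C+d*(z-C[2])/d[2]
def proj(s,p):
    c=s['R']@np.array(p,float)+s['t']; return np.array([s['cx']+s['f']*c[0]/c[2],s['cy']+s['f']*c[1]/c[2]])
def tri(s1,p1,s2,p2):
    C1,d1=ray(s1,*p1);C2,d2=ray(s2,*p2)
    A=np.array([d1,-d2]).T; k=np.linalg.lstsq(A,C2-C1,rcond=None)[0]
    a=C1+k[0]*d1;b=C2+k[1]*d2; return (a+b)/2,np.linalg.norm(a-b)
E
python3 - <<'E'
from h import *
for n in('side','top','wrist'):
    s=snap(n,n+'0.png'); print(n,s['C'].round(3),s['f'],s['cx'],s['cy'])
o=monitor.get_obs(); print({k:np.round(v,4) for k,v in o.items()})
E
```

```text
pics
side [ 0.3   -0.619  0.804] 372.46968598815073 257.0874154266764 188.9995507298691
top [0.468 0.061 1.426] 442.3979007487898 263.83901881137024 188.80077383456643
wrist [ 0.228 -0.535  0.372] 319.3871360201697 257.7643745318305 195.15902928978198
{'time_s': np.float64(0.15), 'q': array([-1.5251,  0.1589,  1.5979,  0.    ,  1.3862, -0.2101]), 'joint_velocities': array([-0.0004, -0.003 , -0.0027,  0.0016,  0.0009, -0.0005]), 'joint_torque': array([ 2.00000e-04, -3.96378e+01, -3.31785e+01, -2.00000e-04,
        5.50000e-03, -0.00000e+00]), 'tcp_pos': array([ 0.1454, -0.5558,  0.2305]), 'tool_rot': array([ 9.918e-01,  1.275e-01,  1.000e-04, -7.000e-04]), 'wrist_force': array([0.7686, 0.4674, 0.3719]), 'ft_torque': array([-0.0157,  0.0166, -0.028 ]), 'width': np.float64(1.0017)}
```

View pics/side0.png

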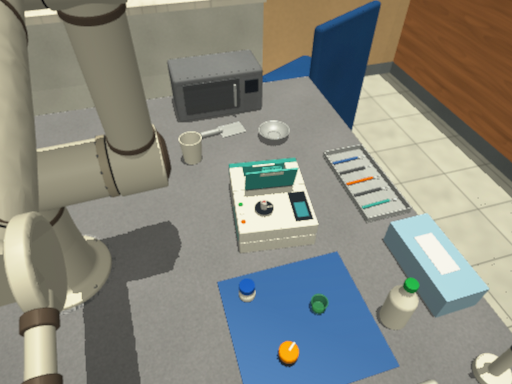

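View pics/top0.png

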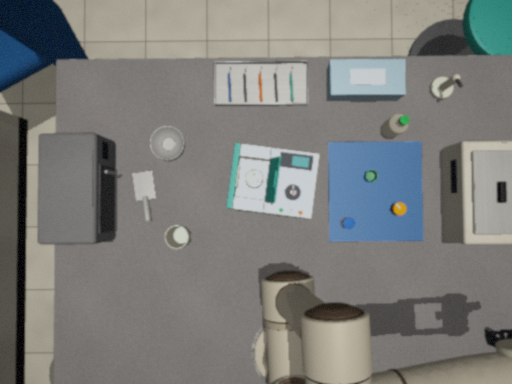

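View pics/wrist0.png

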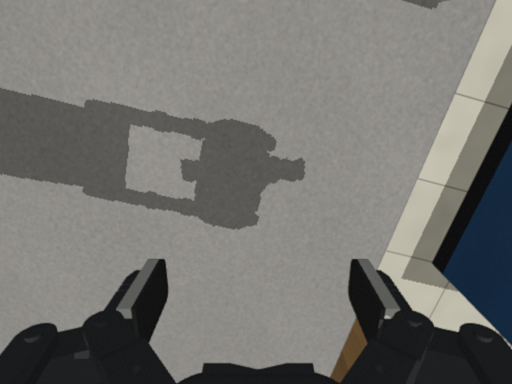

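The side view shows the console around (270,205) with its flap upright and leaning, the shaft near (265,207), and the orange knob at (289,352). The top view has the console around (275,180), the shaft at (293,191) and the knob at (400,209). The wrist view shows only table and floor. I'll zoom in on the console and knob next.

```bash
python3 - <<'E'
import cv2
t=cv2.imread('pics/top0.png'); s=cv2.imread('pics/side0.png')
a=cv2.resize(t[135:225,220:330],None,fx=6,fy=6,interpolation=cv2.INTER_CUBIC);cv2.imwrite('pics/ta.png',a)
a=cv2.resize(s[145:255,220:325],None,fx=5.4,fy=5.4,interpolation=cv2.INTER_CUBIC);cv2.imwrite('pics/sa.png',a)
b=cv2.resize(t[190:230,380:420],None,fx=10,fy=10,interpolation=cv2.INTER_CUBIC)
c=cv2.resize(s[330:370,268:308],None,fx=10,fy=10,interpolation=cv2.INTER_CUBIC)
cv2.imwrite('pics/kb.png',cv2.hconcat([b,c]))
E
```

```text
(no output)
```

View pics/ta.png

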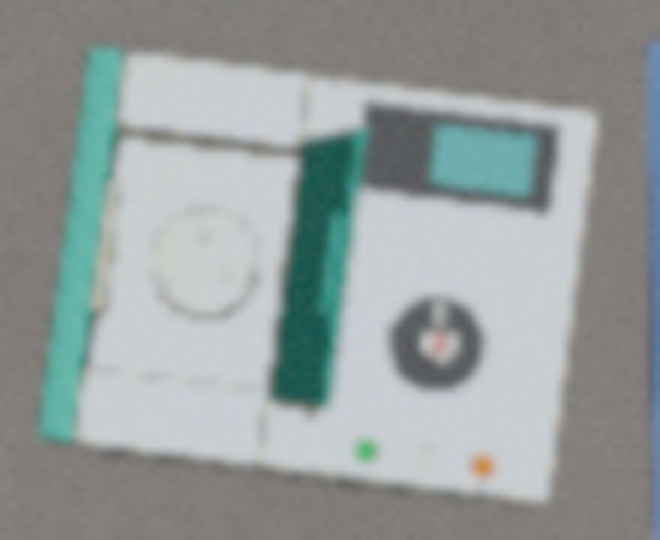

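View pics/sa.png

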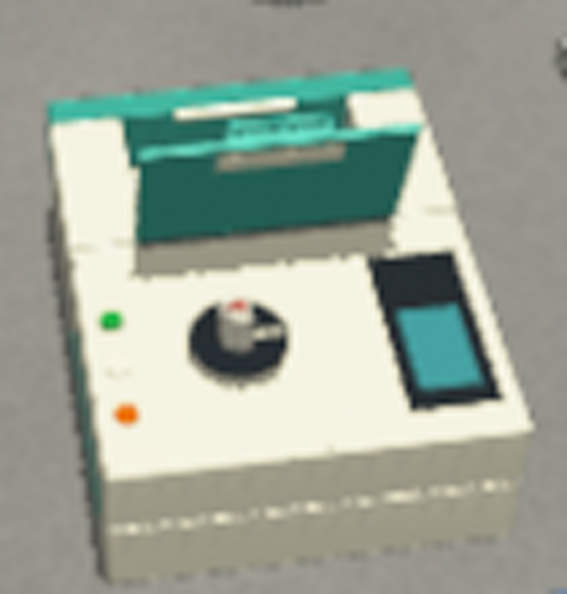

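View pics/kb.png

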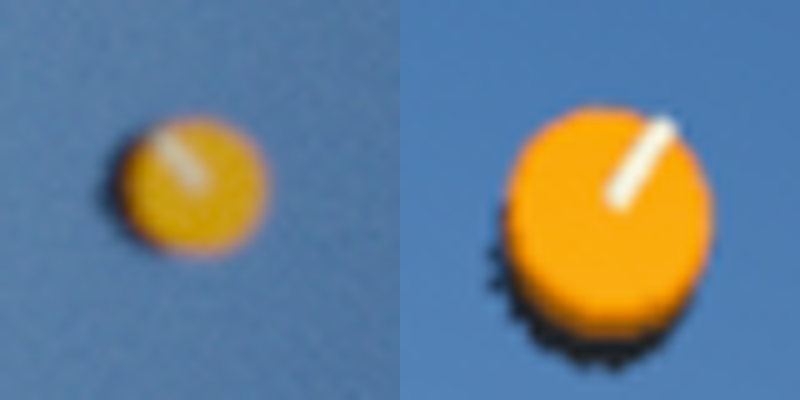

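The crops show the console yawed by a few degrees, the shaft with its red mark and white tick, and the flap leaning toward the shaft with a bright free edge. The knob's white line points up and left in the top view, so it is rotated relative to the shaft. Next I'll measure these.

```bash
cat > m1.py <<'E'
from h import *
T=snap('top');S=snap('side')
zt=lambda u,v:(220+(u+.5)/6-.5,135+(v+.5)/6-.5)
zs=lambda u,v:(220+(u+.5)/5.4-.5,145+(v+.5)/5.4-.5)
for n,p in dict(NE=(597,112),SE=(549,500),NW=(92,48),SW=(42,438)).items(): print(n,onz(T,*zt(*p),.085).round(4))
a=onz(T,*zt(597,112),.085);b=onz(T,*zt(549,500),.085); d=a-b
print('yaw',np.degrees(np.arctan2(d[1],d[0])),np.linalg.norm(d))
# red on shaft
def red(s,box):
    x0,y0,x1,y1=box; im=s['image'][y0:y1,x0:x1].astype(int); m=(im[...,0]-im[...,1]>40)&(im[...,0]-im[...,2]>30)
    ys,xs=np.nonzero(m); return xs.mean()+x0,ys.mean()+y0,m.sum()
r1=red(T,(285,183,300,198)); r2=red(S,(255,195,275,212)); print(r1,r2)
P,g=tri(T,r1[:2],S,r2[:2]); print('shaft red tri',P.round(4),g)
print('on z .117',onz(T,*r1[:2],.117).round(4),onz(S,*r2[:2],.117).round(4))
# flange from dark disc
im=T['image'][180:202,280:305].astype(int); m=im.max(2)<110; ys,xs=np.nonzero(m); print('flange c',onz(T,xs.min()/2+xs.max()/2+280,ys.min()/2+ys.max()/2+180,.095).round(4))
print('tick',onz(T,*zt(439,310),.095).round(4))
# flap free edge ends: top: (366,130)-(325,405); side (420,127)-(138,157)
for a,b in (((366,130),(420,127)),((327,405),(138,157))):
    print('flap end',*tri(T,zt(*a),S,zs(*b)))
# knob
for s,n,box in((T,'top',(380,190,420,230)),(S,'side',(268,330,308,370))):
    x0,y0,x1,y1=box; im=s['image'][y0:y1,x0:x1]; h=cv2.cvtColor(im,cv2.COLOR_RGB2HSV)
    m=((h[...,0]>8)&(h[...,0]<35)&(h[...,1]>120)).astype(np.uint8)
    c=max(cv2.findContours(m,0,2)[0],key=cv2.contourArea); hull=cv2.convexHull(c)
    M=cv2.moments(hull); (ex,ey),ax,an=cv2.fitEllipse(hull); print(n,M['m10']/M['m00']+x0,M['m01']/M['m00']+y0,ex+x0,ey+y0,ax)
    print(onz(s,ex+x0,ey+y0,.037),onz(s,ex+x0,ey+y0,.031))
    w=(h[...,1]<110)&(h[...,2]>150); ys,xs=np.nonzero(w)
    if len(xs): print('white',xs.mean()+x0,ys.mean()+y0,len(xs))
kt=lambda u,v:(380+(u+.5)/10-.5,190+(v+.5)/10-.5); ks=lambda u,v:(268+(u+.5)/10-.5,330+(v+.5)/10-.5)
for s,a,b in((T,kt(205,190),kt(158,138)),(S,ks(218,205),ks(265,122))):
    A=onz(s,*a,.037);B=onz(s,*b,.037);print('line',A,B,np.degrees(np.arctan2(B[1]-A[1],B[0]-A[0])),np.linalg.norm(B-A))
E
python3 m1.py
```

```text
NE [ 0.6237 -0.0964  0.085 ]
SE [ 0.4278 -0.0698  0.085 ]
NW [0.6586 0.1593 0.085 ]
SW [0.461  0.1856 0.085 ]
yaw -7.723455424931428 0.19771228663881005
(np.float64(nan), np.float64(nan), np.int64(0)) (np.float64(264.0), np.float64(201.25), np.int64(4))
 ** On entry to DLASCL parameter number  4 had an illegal value
 ** On entry to DLASCL parameter number  4 had an illegal value
 ** On entry to DLASCL parameter number  4 had an illegal value
 ** On entry to DLASCL parameter number  4 had an illegal value
 ** On entry to DLASCL parameter number  5 had an illegal value
 ** On entry to DLASCL parameter number  4 had an illegal valuem1.py:11: RuntimeWarning: Mean of empty slice.
  ys,xs=np.nonzero(m); return xs.mean()+x0,ys.mean()+y0,m.sum()
  ret = ret.dtype.type(ret / rcount)
Traceback (most recent call last):
  File "m1.py", line 13, in <module>
    P,g=tri(T,r1[:2],S,r2[:2]); print('shaft red tri',P.round(4),g)
        ~~~^^^^^^^^^^^^^^^^^^^
  File "h.py", line 17, in tri
    A=np.array([d1,-d2]).T; k=np.linalg.lstsq(A,C2-C1,rcond=None)[0]
                              ~~~~~~~~~~~~~~~^^^^^^^^^^^^^^^^^^^^
numpy.linalg.LinAlgError: SVD did not converge in Linear Least Squares
```

```bash
sed -i "s/^r1=red(T,.*/r1=zt(440,342);r2=red(S,(255,195,275,212)); print(r1,r2)/" m1.py; python3 m1.py
```

```text
NE [ 0.6237 -0.0964  0.085 ]
SE [ 0.4278 -0.0698  0.085 ]
NW [0.6586 0.1593 0.085 ]
SW [0.461  0.1856 0.085 ]
yaw -7.723455424931428 0.19771228663881005
(292.9166666666667, 191.58333333333334) (np.float64(264.0), np.float64(201.25), np.int64(4))
shaft red tri [ 0.5072 -0.014   0.117 ] 0.0005020003397954644
on z .117 [ 0.5069 -0.0139  0.117 ] [ 0.5074 -0.0141  0.117 ]
flange c [ 0.5063 -0.0124  0.095 ]
tick [ 0.5236 -0.0149  0.095 ]
flap end [0.60630885 0.02312981 0.17211285] 0.0006603033788186504
flap end [0.47533883 0.04294881 0.16922006] 0.0012913296471252376
top 398.54683195592287 208.4793388429752 398.56544494628906 208.42338752746582 (11.687301635742188, 13.98612117767334)
[ 0.45396774 -0.34823369  0.037     ] [ 0.45390824 -0.350003    0.031     ]
white 401.2040816326531 207.57142857142858 49
side 288.2641869337148 352.14639961850264 288.12009048461914 352.20086669921875 (20.378738403320312, 22.838886260986328)
[ 0.45261249 -0.35512772  0.037     ] [ 0.45380958 -0.353065    0.031     ]
white 290.5 345.275 40
line [ 0.45353655 -0.35285713  0.037     ] [ 0.4699031  -0.33849797  0.037     ] 41.26202922780656 0.02177267586068768
line [ 0.45649447 -0.35180417  0.037     ] [ 0.47168247 -0.33869556  0.037     ] 40.797145154551174 0.02006268218549078
```

Measured values:
- **Console:** yaw about -7.6°.
- **Shaft top:** (0.507, -0.013), height agrees with 0.117.
- **Flap:** about 1.92 rad, edge radius about 88 mm, so consistent.
- **Knob:** about (0.454, -0.352), line at +41°.

Now I'll move to the -y side of the flap with the fingers shut.

>>> {"op": "jog_arm", "data": {"steps": [[0.0254,-0.0215,0,0,0,0,0],[0.0254,-0.0215,0,0,0,0,0],[0.0254,-0.0215,0,0,0,0,0],[0.0254,-0.0215,0,0,0,0,0],[0.0254,-0.0215,0,0,0,0,0],[0.0254,-0.0215,0,0,0,0,0],[0.0254,-0.0215,0,0,0,0,0],[0.0254,-0.0215,0,0,0,0,0],[0.0254,-0.0215,0,0,0,0,0],[0.0254,-0.0215,0,0,0,0,0]]}}

```text
time_s: 1.18
tcp_pos: [0.3375, -0.2826, 0.2315]
tool_rot: [0.992, 0.127, 0.0, 0.0]
wrist_force: [0.7, -0.6, 1.3]
width: 0.001
```

>>> {"op": "jog_arm", "data": {"steps": [[0.0254,-0.0215,0,0,0,0,0],[0.0254,-0.0215,0,0,0,0,0],[0.0254,-0.0215,0,0,0,0,0],[0.0254,-0.0215,0,0,0,0,0],[0.0254,-0.0215,0,0,0,0,0],[0.0254,-0.0215,0,0,0,0,0],[0.0254,-0.0215,0,0,0,0,0],[0.0254,-0.0215,0,0,0,0,0],[0.0254,-0.0215,0,0,0,0,0],[0.0254,-0.0215,0,0,0,0,0]]}}

```text
time_s: 2.02
tcp_pos: [0.5289, -0.0101, 0.2314]
tool_rot: [0.992, 0.128, 0.0, 0.0]
wrist_force: [0.3, -1.2, 0.7]
width: -0.001
```

>>> {"op": "jog_arm", "data": {"steps": [[0,0,0,0,0,-0.118,0],[0,0,0,0,0,-0.118,0],[0,0,0,0,0,-0.118,0],[0,0,0,0,0,-0.118,0],[0,0,0,0,0,-0.118,0],[0,0,0,0,0,-0.118,0],[0,0,0,0,0,-0.118,0],[0,0,0,0,0,-0.118,0],[0,0,0,0,0,-0.118,0],[0,0,0,0,0,-0.118,0]]}}

```text
time_s: 2.85
tcp_pos: [0.5281, -0.0117, 0.2313]
tool_rot: [0.751, 0.66, -0.0, -0.0]
wrist_force: [0.4, 1.2, 0.6]
width: -0.0
```

```bash
cat > st.py <<'E'
from h import *
from scipy.spatial.transform import Rotation as Ro
H=np.array([.537,.064]); ex=np.array([.9912,-.1323]); ey=np.array([.1323,.9912])
def st():
    o=monitor.get_obs(); R=Ro.from_quat(o['tool_rot']).as_matrix(); p=np.array(o['tcp_pos'])
    print('t',round(float(o['time_s']),2),'p',p.round(4),'yaw',np.degrees(np.arctan2(R[1,0],R[0,0])).round(2),'tilt',np.degrees(np.arccos(-R[2,2])).round(2),'F',np.round(o['wrist_force'],2),'T',np.round(o['ft_torque'],2),'w',round(float(o['width']),3),'q',np.round(o['q'],2))
    d=p[:2]-H; print('rel hinge x,y,z',(d@ex).round(4),(d@ey).round(4),(p[2]-.0875).round(4)); return o,R,p
if __name__=='__main__': st()
E
python3 -c "
from st import *
st();snap('side','s1.png');snap('wrist','w1.png')"
```

```text
t 2.85 p [ 0.5281 -0.0117  0.2313] yaw 82.6 tilt 0.0 F [0.38 1.2  0.62] T [-0.03  0.02  0.01] w -0.0 q [-0.25  0.04  1.73 -0.    1.38 -0.12]
rel hinge x,y,z 0.0012 -0.0762 0.1438
```

View pics/s1.png

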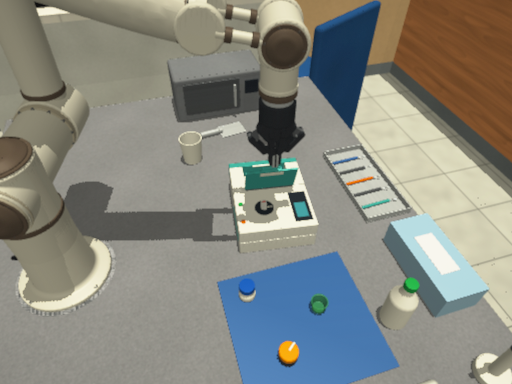

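View pics/w1.png

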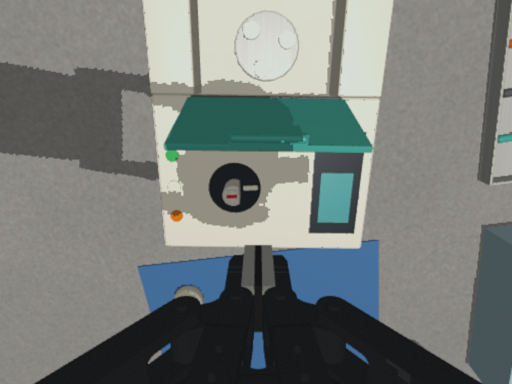

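The wrist view shows the flap from (163,147) to (370,150) ahead of the shut fingers, which end at (258,255). The way is clear, so I'll descend and push.

>>> {"op": "jog_arm", "data": {"steps": [[0,0,0.015,0,0,0,0],[0,0,0.015,0,0,0,0],[0,0,0.015,0,0,0,0],[0,0,0.015,0,0,0,0],[0,0,0.016,0,0,0,0],[0.006,0,0,0,0,0,0],[0.008,0,0,0,0,0,0],[0.008,0,0,0,0,0,0],[0.008,0,0,0,0,0,0],[0.005,0,0,0,0,0,0]]}}

```text
time_s: 3.78
tcp_pos: [0.5338, 0.0241, 0.1566]
tool_rot: [0.753, 0.658, 0.001, 0.001]
wrist_force: [0.7, 0.1, 0.3]
width: -0.0
```

>>> {"op": "jog_arm", "data": {"steps": [[0.006,0,0,0,0,0,0],[0.006,0,0,0,0,0,0],[0.006,0,0,0,0,0,0],[0.006,0,0,0,0,0,0],[0.006,0,0,0,0,0,0],[0.01,0,0.001,0,0,0,0],[0.01,0,0.002,0,0,0,0],[0.01,0,0.004,0,0,0,0],[0.005,0,0.003,0,0,0,0],[0.005,0,0.003,0,0,0,0]]}}

```text
time_s: 4.62
tcp_pos: [0.5421, 0.0933, 0.1417]
tool_rot: [0.753, 0.658, -0.0, -0.0]
wrist_force: [0.1, 0.1, -0.2]
width: -0.002
```

```bash
python3 -c "
from st import *
st();snap('side','s2.png');snap('wrist','w2.png')
a=cv2.imread('pics/s2.png')[110:260,200:350];b=cv2.imread('pics/w2.png');cv2.imwrite('pics/c2.png',cv2.hconcat([cv2.resize(a,(384,384)),b])[:, :800])"
```

```text
t 4.62 p [0.5421 0.0933 0.1417] yaw 82.31 tilt 0.04 F [ 0.07  0.12 -0.15] T [-0.05  0.06  0.01] w -0.002 q [-0.05  0.18  1.76  0.    1.21  0.08]
rel hinge x,y,z 0.0012 0.0297 0.0542
```

View pics/c2.png

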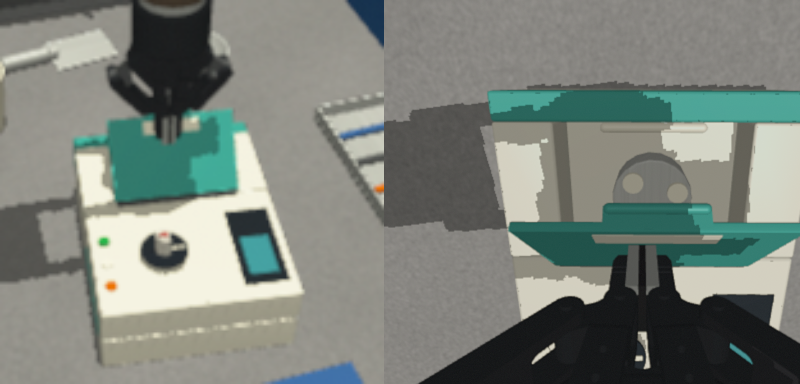

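The flap is now at roughly 1 rad, with the fingertip on its white strip and the tab in view (wrist crop around (655,215)). I'll keep pushing along the arc.

>>> {"op": "jog_arm", "data": {"steps": [[0.005,0,0.003,0,0,0,0],[0.005,0,0.004,0,0,0,0],[0.005,0,0.005,0,0,0,0],[0.005,0,0.006,0,0,0,0],[0.005,0,0.006,0,0,0,0],[0.005,0,0.006,0,0,0,0],[0,0,0,0,0,0,0],[0,0,0,0,0,0,0],[0,0,0,0,0,0,0],[0,0,0,0,0,0,0]]}}

```text
time_s: 5.55
tcp_pos: [0.5466, 0.1219, 0.1127]
tool_rot: [0.753, 0.658, 0.0, 0.0]
wrist_force: [0.4, 0.5, 0.5]
width: -0.003
```

```bash
python3 -c "
from st import *
st();snap('side','s3.png');snap('wrist','w3.png')
a=cv2.imread('pics/s3.png')[110:260,200:350];b=cv2.imread('pics/w3.png');cv2.imwrite('pics/c3.png',cv2.hconcat([cv2.resize(a,(384,384)),b])[:, :800])"
```

```text
t 5.55 p [0.5466 0.1219 0.1127] yaw 82.25 tilt 0.04 F [0.38 0.54 0.52] T [ 0.02  0.01 -0.03] w -0.003 q [ 0.    0.24  1.75 -0.    1.15  0.14]
rel hinge x,y,z 0.0019 0.0586 0.0252
```

View pics/c3.png

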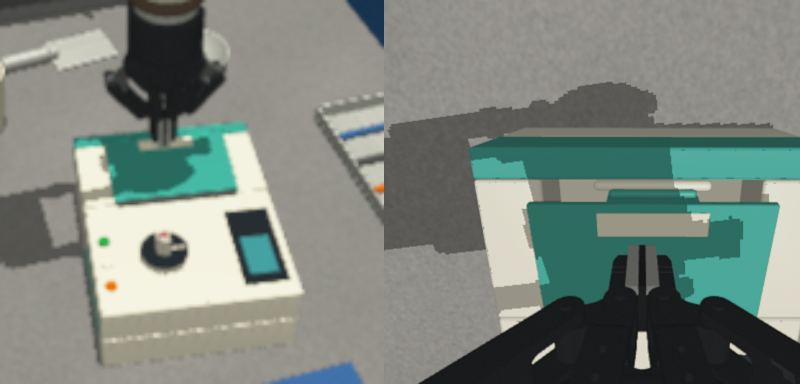

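The flap is nearly down, with its white strip just ahead of the fingertip (wrist crop around (652,225)). I'll move over the strip and press gradually.

>>> {"op": "jog_arm", "data": {"steps": [[0.004,0,-0.001,0,0,0,0],[0.004,0,-0.001,0,0,0,0],[0.005,0,0,0,0,0,0],[0.005,0,0,0,0,0,0],[0.003,0,0,0,0,0,0],[0,0,0.004,0,0,0,0],[0,0,0.004,0,0,0,0],[0,0,0.003,0,0,0,0],[0,0,0.003,0,0,0,0],[0,0,0,0,0,0,0]]}}

```text
time_s: 6.48
tcp_pos: [0.5486, 0.1426, 0.0993]
tool_rot: [0.753, 0.658, -0.001, -0.0]
wrist_force: [0.4, -0.2, 0.6]
width: -0.005
```

>>> {"op": "jog_arm", "data": {"steps": [[0,0,0.001,0,0,0,0],[0,0,0.001,0,0,0,0],[0,0,0.001,0,0,0,0],[0,0,0.001,0,0,0,0],[0,0,0.001,0,0,0,0],[0,0,0.001,0,0,0,0],[0,0,0,0,0,0,0],[0,0,0,0,0,0,0],[0,0,0,0,0,0,0],[0,0,0,0,0,0,0]]}}

```text
time_s: 7.32
tcp_pos: [0.5493, 0.1431, 0.0946]
tool_rot: [0.753, 0.658, 0.0, -0.0]
wrist_force: [-1.5, 1.9, 2.8]
width: 0.001
```

```bash
python3 st.py
```

```text
t 7.32 p [0.5493 0.1431 0.0946] yaw 82.26 tilt 0.04 F [-1.53  1.9   2.76] T [ 0.3   0.27 -0.01] w 0.001 q [0.04 0.28 1.74 0.   1.12 0.18]
rel hinge x,y,z 0.0017 0.08 0.0071
```

>>> {"op": "jog_arm", "data": {"steps": [[0,0,0.001,0,0,0,0],[0,0,0.001,0,0,0,0],[0,0,0.001,0,0,0,0],[0,0,0.001,0,0,0,0],[0,0,0.001,0,0,0,0],[0,0,0,0,0,0,0],[0,0,0,0,0,0,0],[0,0,0,0,0,0,0],[0,0,0,0,0,0,0],[0,0,0,0,0,0,0]]}}

```text
time_s: 8.15
tcp_pos: [0.5491, 0.1426, 0.0899]
tool_rot: [0.753, 0.658, -0.0, 0.0]
wrist_force: [-3.1, -0.6, 6.2]
width: -0.0
```

```bash
python3 st.py
```

```text
t 8.15 p [0.5491 0.1426 0.0899] yaw 82.27 tilt 0.04 F [-3.08 -0.65  6.23] T [-0.15  0.52  0.  ] w -0.0 q [ 0.04  0.29  1.74 -0.    1.11  0.18]
rel hinge x,y,z 0.0016 0.0795 0.0024
```

>>> {"op": "jog_arm", "data": {"steps": [[0,0,0.001,0,0,0,0],[0,0,0.001,0,0,0,0],[0,0,0,0,0,0,0],[0,0,0,0,0,0,0],[0,0,0,0,0,0,0],[0,0,0,0,0,0,0],[0,0,0,0,0,0,0],[0,0,0,0,0,0,0],[0,0,0,0,0,0,0],[0,0,0,0,0,0,0]]}}

```text
time_s: 8.98
tcp_pos: [0.5493, 0.1426, 0.0895]
tool_rot: [0.753, 0.658, -0.0, 0.0]
wrist_force: [-7.7, -0.8, 15.7]
width: 0.001
```

```bash
python3 st.py
```

```text
t 8.98 p [0.5493 0.1426 0.0895] yaw 82.28 tilt 0.05 F [-7.73 -0.81 15.67] T [-0.22  1.47 -0.02] w 0.001 q [ 0.04  0.29  1.74 -0.    1.11  0.18]
rel hinge x,y,z 0.0018 0.0795 0.002
```

The fingers hit a hard stop at 15.7 N, with the tip at the height of the shut surface. I'll lift and check.

>>> {"op": "jog_arm", "data": {"steps": [[0,0,-0.01,0,0,0,0],[0,0,-0.02,0,0,0,0],[0,0,-0.03,0,0,0,0],[0,0,-0.03,0,0,0,0],[0,0,-0.03,0,0,0,0],[-0.01,0,-0.02,0,0,0,0.085],[-0.02,0,0,0,0,0,0.085],[-0.03,0,0,0,0,0,0.085],[-0.03,0,0,0,0,0,0.085],[-0.03,0,0,0,0,0,0.085]]}}

```text
time_s: 9.82
tcp_pos: [0.5327, 0.0228, 0.2273]
tool_rot: [0.753, 0.658, 0.0, 0.0]
wrist_force: [1.2, 0.8, -0.1]
width: 0.71
```

```bash
python3 -c "
from st import *
st();snap('side','s4.png');snap('wrist','w4.png')
a=cv2.imread('pics/s4.png')[110:260,200:350];b=cv2.imread('pics/w4.png');cv2.imwrite('pics/c4.png',cv2.hconcat([cv2.resize(a,(384,384)),b])[:, :800])"
```

```text
t 9.82 p [0.5327 0.0228 0.2273] yaw 82.31 tilt 0.02 F [ 1.17  0.78 -0.13] T [-0.04  0.01 -0.03] w 0.71 q [-0.18  0.05  1.72 -0.    1.37 -0.05]
rel hinge x,y,z 0.0012 -0.0414 0.1398
```

View pics/c4.png

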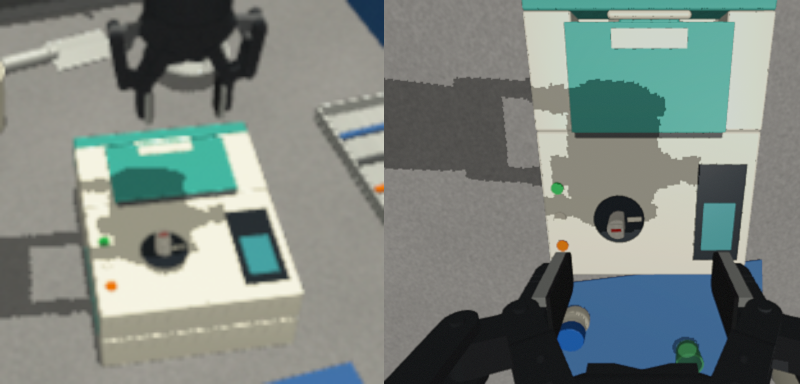

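The flap lies flat in both views, with its white strip at (165,146) in the side crop. In the wrist crop the shaft's red mark is at (616,231). I'll measure the shaft from this view, then move above the knob.

```bash
python3 -c "
from st import *
W=snap('wrist'); im=W['image'].astype(int)
m=(im[...,0]-im[...,1]>50)&(im[...,0]-im[...,2]>50); m[:210]=0;m[240:]=0;m[:,:215]=0;m[:,250:]=0
ys,xs=np.nonzero(m);print(len(xs),xs.mean(),ys.mean(),onz(W,xs.mean(),ys.mean(),.117))
S=cv2.imread('pics/w4.png')[190:250,195:275];cv2.imwrite('pics/w4z.png',cv2.resize(S,None,fx=9,fy=9,interpolation=2))
# free edge and console panel edges heights: strip centre
print('strip c', onz(W,649-384,38,.09), 'rel', (onz(W,649-384,38,.09)[:2]-H)@np.array([ex,ey]).T)
"
```

```text
27 232.0 233.0 [ 0.50585151 -0.01422592  0.117     ]
strip c [0.5554834  0.13704765 0.09      ] rel [0.00865654 0.07485018]
```

>>> {"op": "jog_arm", "data": {"steps": [[-0.02,-0.002,0,0,0,0,0.085],[-0.038,-0.003,0,0,0,0,0.085],[-0.038,-0.003,0,0,0,0,0.085],[-0.038,-0.003,0,0,0,0,0.085],[-0.038,-0.003,0,0,0,0,0.085],[-0.038,-0.003,0,0,0,0,0.085],[-0.038,-0.003,0,0,0,0,0.085],[-0.038,-0.003,0,0,0,0,0.085],[-0.038,-0.003,0,0,0,0,0.085],[-0.038,-0.003,0,0,0,0,0.085]]}}

```text
time_s: 10.8
tcp_pos: [0.4556, -0.3317, 0.2272]
tool_rot: [0.753, 0.658, 0.0, 0.0]
wrist_force: [0.3, 0.5, -0.1]
width: 0.995
```

>>> {"op": "jog_arm", "data": {"steps": [[-0.02,0,0.01,0,0,0,0.085],[0,0,0.02,0,0,0,0.085],[0,0,0.02,0,0,0,0.085],[0,0,0.02,0,0,0,0.085],[0,0,0.02,0,0,0,0.085],[0,0,0.02,0,0,0,0.085],[0,0,0,0,0,0,0.085],[0,0,0,0,0,0,0.085],[0,0,0,0,0,0,0.085],[0,0,0,0,0,0,0.085]]}}

```text
time_s: 11.63
tcp_pos: [0.454, -0.3514, 0.1192]
tool_rot: [0.753, 0.658, 0.0, 0.002]
wrist_force: [0.2, -1.0, 0.6]
width: 0.995
```

```bash
python3 -c "
from st import *
st();snap('wrist','w5.png')"
```

```text
t 11.63 p [ 0.454  -0.3514  0.1192] yaw 82.29 tilt 0.19 F [ 0.25 -1.02  0.62] T [0.   0.04 0.01] w 0.995 q [-0.87  0.26  1.71  0.    1.17 -0.73]
rel hinge x,y,z -0.0273 -0.4227 0.0317
```

View pics/w5.png

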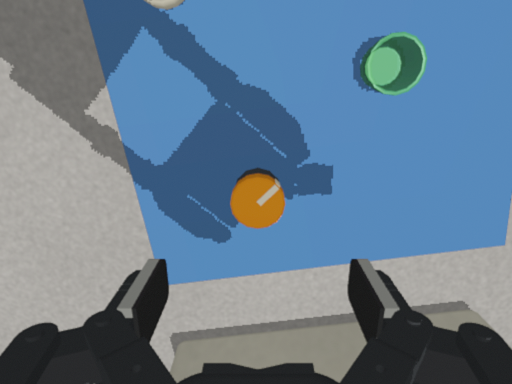

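View pics/w4z.png

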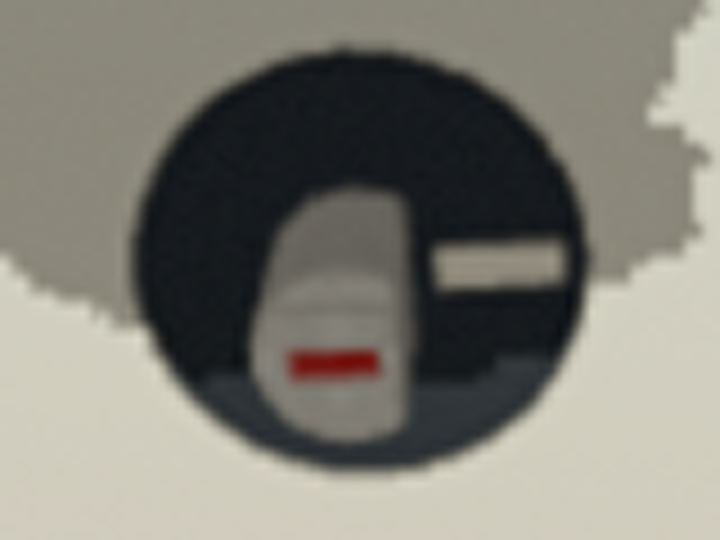

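The wrist view shows the knob centred at about (258,201) with its line running to (278,183), and the pot at (395,63) clear of the fingers. I'll compute positions from both wrist pictures.

```bash
cat > m2.py <<'E'
from st import *
W=snap('wrist');o,R,p=st()
print('cam rel tcp in tool',R.T@(W['C']-p),'cam axes in tool',(R.T@W['R'].T).round(3).tolist())
h=cv2.cvtColor(W['image'],cv2.COLOR_RGB2HSV); m=((h[...,0]>8)&(h[...,0]<30)&(h[...,1]>150)&(h[...,2]>120)).astype(np.uint8)
c=max(cv2.findContours(m,0,2)[0],key=cv2.contourArea);hull=cv2.convexHull(c);(x,y),ax,an=cv2.fitEllipse(hull)
k=onz(W,x,y,.037); print('cap ell',x,y,ax,'k',k,'diam mm',np.array(ax)/W['f']*(W['C'][2]-.037)*1000)
cv2.rectangle(m,(0,0),(1,1),0)
mm=np.zeros_like(m);cv2.drawContours(mm,[hull],0,1,-1);w=(mm>0)&(h[...,1]<90);ys,xs=np.nonzero(w)
l=cv2.fitLine(np.array([xs,ys],np.float32).T,2,0,.01,.01).ravel();print('white n',len(xs),l)
A=onz(W,l[2]-8*l[0],l[3]-8*l[1],.037);B=onz(W,l[2]+8*l[0],l[3]+8*l[1],.037);print('line angle',np.degrees(np.arctan2(B[1]-A[1],B[0]-A[0])))
d=R.T@(k-p);print('knob in tool',d)
# shaft from w4 (pose shift: same R, camera rigid)
p4=np.array([.5327,.0228,.2273]); W4=dict(W);C=W['C']-p+p4;W4['C']=C;W4['t']=-W['R']@C
z=lambda u,v:(195+(u+.5)/9-.5,190+(v+.5)/9-.5)
F=onz(W4,*z(360,258),.095);print('flange c',F,'red',onz(W4,*z(335,364),.117))
print('tick ang',[np.degrees(np.arctan2(*(onz(W4,*z(565,261),.095)-onz(W4,*z(435,267),.095))[[1,0]])), np.degrees(np.arctan2(*(onz(W4,*z(380,361),.117)-onz(W4,*z(290,366),.117))[[1,0]]))])
q=lambda P:((proj(W4,P)-[195,190])*9+4).round(0)
for c in (F[:2],onz(W4,*z(335,364),.117)[:2]):
  print('pred left,bot,right(-x,-y,flat)',*[q([*(c+e),.117]) for e in(-.009*ex,-.009*ey,.005*ex,0*ex)],'flatbase',q([*(c+.005*ex),.095]))
E
python3 m2.py
```

```text
t 11.73 p [ 0.4536 -0.3514  0.1189] yaw 82.27 tilt 0.16 F [-0.18 -0.94  0.93] T [0.01 0.01 0.06] w 0.994 q [-0.87  0.26  1.71  0.    1.17 -0.73]
rel hinge x,y,z -0.0277 -0.4228 0.0314
cam rel tcp in tool [ 0.08445823  0.00068674 -0.14173106] cam axes in tool [[0.0, -0.945, -0.328], [1.0, 0.0, 0.001], [-0.001, -0.328, 0.945]]
cap ell 257.3470764160156 200.55392456054688 (53.5025634765625, 54.03602600097656) k [ 0.45465568 -0.34918147  0.037     ] diam mm [37.44164635 37.81496893]
white n 155 [  0.72220796  -0.69167596 267.84515    194.08388   ]
line angle 37.943429996584335
knob in tool [0.00248384 0.00052993 0.08193367]
flange c [ 0.50788438 -0.00790405  0.095     ] red [ 0.50667867 -0.00934907  0.117     ]
tick ang [np.float64(-4.906791998950121), np.float64(-4.289653003216639)]
pred left,bot,right(-x,-y,flat) [251. 349.] [348. 433.] [397. 349.] [345. 349.] flatbase [408. 258.]
pred left,bot,right(-x,-y,flat) [242. 364.] [338. 448.] [387. 364.] [335. 364.] flatbase [399. 272.]
```

The knob is centred between the jaws within about 2 mm. I'll descend to a TCP height of about 0.010 so the pads sit on the cap, then grip.

>>> {"op": "jog_arm", "data": {"steps": [[0.001,0.0005,0.015,0,0,0,0.085],[0,0,0.02,0,0,0,0.085],[0,0,0.02,0,0,0,0.085],[0,0,0.02,0,0,0,0.085],[0,0,0.015,0,0,0,0.085],[0,0,0.01,0,0,0,0.085],[0,0,0.008,0,0,0,0.085],[0,0,0,0,0,0,0.085],[0,0,0,0,0,0,0.085],[0,0,0,0,0,0,0.06]]}}

```text
time_s: 12.57
tcp_pos: [0.4542, -0.3506, 0.0105]
tool_rot: [0.753, 0.658, -0.0, 0.001]
wrist_force: [1.0, 0.6, 0.4]
width: 0.876
```

```bash
python3 -c "
from st import *
st();snap('wrist','w6.png');snap('side','s6.png')"
```

```text
t 12.57 p [ 0.4542 -0.3506  0.0105] yaw 82.27 tilt 0.12 F [0.96 0.64 0.4 ] T [-0.02 -0.03 -0.02] w 0.876 q [-0.87  0.43  1.75 -0.    0.97 -0.73]
rel hinge x,y,z -0.0273 -0.4219 -0.077
```

View pics/w6.png

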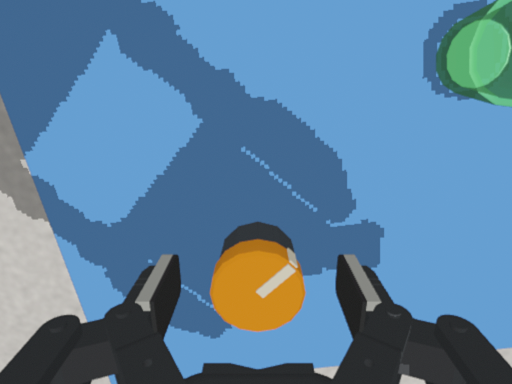

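The knob at (258,284) sits centred between the pads. I'll close the jaws.

>>> {"op": "jog_arm", "data": {"steps": [[0,0,0,0,0,0,0.045],[0,0,0,0,0,0,0.045],[0,0,0,0,0,0,0.02],[0,0,0,0,0,0,0],[0,0,0,0,0,0,0],[0,0,0,0,0,0,0],[0,0,0,0,0,0,0],[0,0,0,0,0,0,0],[0,0,0,0,0,0,0],[0,0,0,0,0,0,0]]}}

```text
time_s: 13.5
tcp_pos: [0.4539, -0.3502, 0.0101]
tool_rot: [0.753, 0.658, -0.0, 0.001]
wrist_force: [-0.1, 0.8, 5.1]
width: 0.467
```

>>> {"op": "jog_arm", "data": {"steps": [[0,0,-0.01,0,0,0,0],[0,0,-0.02,0,0,0,0],[0,0,-0.02,0,0,0,0],[0,0,-0.03,0,0,0,0],[0,0,-0.03,0,0,0,0],[0,0,-0.03,0,0,0,0],[0,0,-0.03,0,0,0,0],[0,0,0,0,0,0,0],[0,0,0,0,0,0,0],[0,0,0,0,0,0,0]]}}

```text
time_s: 14.33
tcp_pos: [0.453, -0.3492, 0.1786]
tool_rot: [0.753, 0.658, 0.0, -0.001]
wrist_force: [-0.2, 0.8, -0.7]
width: 0.47
```

```bash
python3 -c "
from st import *
st();snap('wrist','w7.png');snap('side','s7.png')
cv2.imwrite('pics/c7.png',cv2.hconcat([cv2.resize(cv2.imread('pics/s7.png')[220:384,200:380],(400,364)),cv2.resize(cv2.imread('pics/w7.png')[200:384,160:362],(400,364))]))"
```

```text
t 14.33 p [ 0.453  -0.3492  0.1786] yaw 82.27 tilt 0.08 F [-0.19  0.79 -0.72] T [ 0.05 -0.02 -0.01] w 0.47 q [-0.87  0.2   1.66  0.    1.29 -0.73]
rel hinge x,y,z -0.0286 -0.4207 0.0911
```

View pics/c7.png

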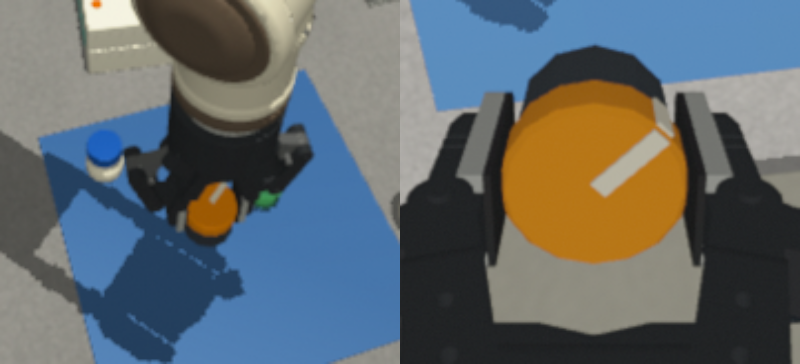

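The knob is held level at width 0.47 and its white line is visible. I'll work out its centre and line direction in the tool frame.

```bash
cat > m3.py <<'E'
from st import *
W=snap('wrist','w8.png');o,R,p=st()
c=lambda x,y:(160+(x-400+.5)/1.98-.5,200+(y+.5)/1.978-.5)
def tool(u,v,zt):
    C,d=ray(W,u,v); C=R.T@(C-p);d=R.T@d; return C+d*(zt-C[2])/d[2]
for zt in(-.0265,):
    for n,q in dict(L=(502,178),Rr=(688,178),bot=(595,262),inn=(598,190),out=(668,137)).items(): print(n,tool(*c(*q),zt).round(4))
    a=tool(*c(597,189),zt);b=tool(*c(663,139),zt);t=np.degrees(np.arctan2(b[1]-a[1],b[0]-a[0]))
    x=R@(b-a);print('world ang',np.degrees(np.arctan2(x[1],x[0])), 'len',np.linalg.norm(b-a))
h=cv2.cvtColor(W['image'],cv2.COLOR_RGB2HSV);m=((h[...,0]>8)&(h[...,0]<30)&(h[...,1]>150)&(h[...,2]>170)).astype(np.uint8)
k=max(cv2.findContours(m,0,2)[0],key=cv2.contourArea);hull=cv2.convexHull(k);(x,y),ax,an=cv2.fitEllipse(hull)
print('ell',x,y,ax,cv2.boundingRect(hull),tool(x,y,-.0265).round(4))
E
python3 m3.py
```

```text
t 14.48 p [ 0.4526 -0.3488  0.1773] yaw 82.26 tilt 0.21 F [ 0.05  0.2  -1.13] T [-0.05  0.01 -0.02] w 0.475 q [-0.87  0.2   1.66  0.    1.29 -0.73]
rel hinge x,y,z -0.029 -0.4204 0.0898
L [ 0.002  -0.0192 -0.0265]
Rr [ 0.002   0.0207 -0.0265]
bot [-0.0205  0.0008 -0.0265]
inn [-0.0011  0.0014 -0.0265]
out [ 0.0121  0.016  -0.0265]
world ang 34.31275101854145 len 0.01861007369201334
ell 257.7703552246094 292.1409606933594 (80.13684844970703, 92.9562759399414) (213, 252, 91, 81) [ 0.0008  0.0006 -0.0265]
```

```bash
python3 - <<'E'
import cv2
a=cv2.imread('pics/w8.png')[240:340,205:311];cv2.imwrite('pics/w8z.png',cv2.resize(a,None,fx=6,fy=6,interpolation=2))
a=cv2.imread('pics/w6.png')[215:335,200:316];cv2.imwrite('pics/w6z.png',cv2.resize(a,None,fx=5,fy=5,interpolation=2))
E
```

```text
(no output)
```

View pics/w8z.png

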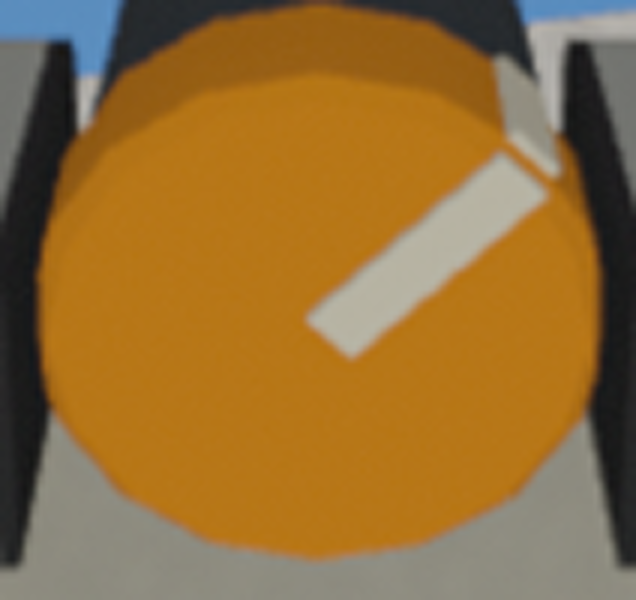

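View pics/w6z.png

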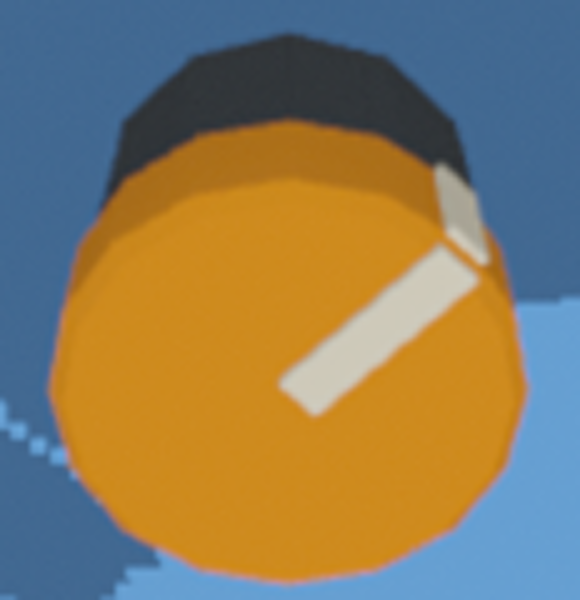

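The line sits at about the same angle in the tool before and after gripping, so the knob didn't slip. I'll carry it to hover over the shaft and turn it about -46° in the world.

>>> {"op": "jog_arm", "data": {"steps": [[0,0,-0.015,0,0,0,0],[0,0,-0.018,0,0,0,0],[0.02,0.001,0,0,0,0,0],[0.035,0.001,0,0,0,0,0],[0.035,0.001,0,0,0,0,0],[0.035,0.001,0,0,0,0,0],[0.035,0.001,0,0,0,0,0],[0.035,0.001,0,0,0,0,0],[0.035,0.001,0,0,0,0,0],[0.035,0.001,0,0,0,0,0]]}}

```text
time_s: 15.32
tcp_pos: [0.4964, -0.0863, 0.2111]
tool_rot: [0.753, 0.658, -0.0, -0.001]
wrist_force: [0.9, 0.4, -0.3]
width: 0.466
```

>>> {"op": "jog_arm", "data": {"steps": [[0.035,0,0,0,0,0,0],[0.03,0,0,0,0,0,0],[0.011,0,0,0,0,0.1,0],[0,0,0,0,0,0.1,0],[0,0,0,0,0,0.1,0],[0,0,0,0,0,0.1,0],[0,0,0,0,0,0.1,0],[0,0,0,0,0,0.1,0],[0,0,0,0,0,0.1,0],[0,0,0,0,0,0.1,0]]}}

```text
time_s: 16.15
tcp_pos: [0.5065, -0.0127, 0.2109]
tool_rot: [0.951, 0.31, -0.001, -0.001]
wrist_force: [0.1, -0.2, -0.3]
width: 0.47
```

>>> {"op": "jog_arm", "data": {"steps": [[0,0,0,0,0,0,0],[0,0,0,0,0,0,0],[0,0,0,0,0,0,0],[0,0,0,0,0,0,0],[0,0,0,0,0,0,0],[0,0,0,0,0,0,0],[0,0,0,0,0,0,0],[0,0,0,0,0,0,0],[0,0,0,0,0,0,0],[0,0,0,0,0,0,0]]}}

```text
time_s: 16.98
tcp_pos: [0.5073, -0.0129, 0.2123]
tool_rot: [0.95, 0.313, 0.0, 0.0]
wrist_force: [0.0, 0.6, -0.8]
width: 0.472
```

```bash
python3 -c "
from st import *
st();W=snap('wrist','w9.png');st();np.save('w9.npy',dict(R=W['R'],t=W['t'],C=W['C'],f=W['f'],cx=W['cx'],cy=W['cy']),allow_pickle=True)
cv2.imwrite('pics/w9z.png',cv2.resize(W['image'][140:340,160:360,::-1],None,fx=3,fy=3,interpolation=2))"
```

```text
t 16.98 p [ 0.5073 -0.0129  0.2123] yaw 36.43 tilt 0.0 F [ 0.02  0.56 -0.85] T [-0.   -0.03 -0.01] w 0.472 q [-0.26 -0.    1.81  0.    1.34  0.67]
rel hinge x,y,z -0.0193 -0.0802 0.1248
t 17.03 p [ 0.5073 -0.0129  0.2123] yaw 36.43 tilt 0.0 F [-0.17 -0.31 -1.54] T [ 0.01 -0.01  0.  ] w 0.469 q [-0.26 -0.    1.81  0.    1.34  0.67]
rel hinge x,y,z -0.0193 -0.0802 0.1248
```

View pics/w9z.png

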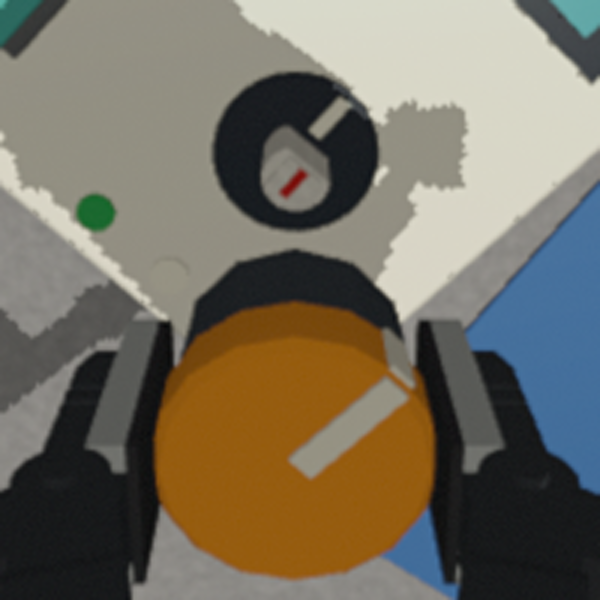

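In the hover view the shaft's flange is centred at about (296,151), its tick runs (316,132) to (346,102), and the knob line runs (301,470) to (397,387), in zoomed pixels. I'll compute the relative offsets now.

```bash
cat > m4.py <<'E'
from st import *
W=np.load('w9.npy',allow_pickle=True).item()
p=np.array([.5073,-.0129,.2123]);psi=np.radians(36.43);R=np.array([[np.cos(psi),np.sin(psi),0],[np.sin(psi),-np.cos(psi),0],[0,0,-1]])
print('cam in tool',R.T@(W['C']-p))
im=cv2.imread('pics/w9.png')
c=lambda x,y:(160+(x+.5)/3-.5,140+(y+.5)/3-.5)
def tool(q,zt):
    C,d=ray(W,*c(*q)); C=R.T@(C-p);d=R.T@d; return C+d*(zt-C[2])/d[2]
ang=lambda a,b:np.degrees(np.arctan2(b[1]-a[1],b[0]-a[0]))
zk=-.0265; zf=p[2]-.095; zs=p[2]-.117
a,b=tool((301,470),zk),tool((397,387),zk); print('knob inner,ang',a.round(4),ang(a,b),np.linalg.norm(b-a))
ctr=[(tool((155,455),zk)+tool((435,455),zk))/2, tool((295,578),zk),tool((295,338),zk)]; print('knob L/R mid,bot,top',[x.round(4) for x in ctr])
a,b=tool((316,132),zf),tool((346,102),zf);print('tick ang',ang(a,b))
a,b=tool((284,193),zs),tool((302,174),zs);print('red',((a+b)/2).round(4),ang(a,b))
print('flange c',tool((296,151),zf).round(4),'L,R,top,bot',[tool(q,zf).round(4) for q in((213,151),(379,151),(296,72),(296,230))])
m=cv2.inRange(im,(0,0,0),(70,60,50))[150:225,225:300]
k=max(cv2.findContours(m,0,2)[0],key=cv2.contourArea)
h=cv2.convexHull(k);e=cv2.fitEllipse(h);u=(e[0][0]+225,e[0][1]+150);print('ellipse',u,e[1]);q=((u[0]-160+.5)*3-.5,(u[1]-140+.5)*3-.5);print(q,tool(q,zf).round(4))
d=np.array([np.cos(psi),0]);print('console x in tool ang (yaw -7.6):',np.degrees(psi)+7.6)
E
python3 m4.py
```

```text
cam in tool [ 0.08476273  0.00032805 -0.14157882]
knob inner,ang [-0.001   0.0014 -0.0265] 44.160580907996625 0.018988034126874557
knob L/R mid,bot,top [array([ 0.0016,  0.0006, -0.0265]), array([-0.0202,  0.0006, -0.0265]), array([ 0.0203,  0.0006, -0.0265])]
tick ang 43.509256578895524
red [-0.0021  0.0003  0.0953] 41.67278476671884
flange c [-0.0003  0.0011  0.1173] L,R,top,bot [array([-0.0003, -0.0225,  0.1173]), array([-0.0003,  0.0247,  0.1173]), array([0.0227, 0.0011, 0.1173]), array([-0.0246,  0.0011,  0.1173])]
ellipse (258.1250877380371, 190.00063705444336) (51.69968795776367, 53.978233337402344)
(295.3752632141113, 151.00191116333008) [-0.0003  0.0009  0.1173]
console x in tool ang (yaw -7.6): 44.03
```

```bash
python3 -c "
import cv2
a=cv2.imread('pics/w9.png')[160:220,228:290];cv2.imwrite('pics/w9s.png',cv2.resize(a,None,fx=10,fy=10,interpolation=2))"
```

```text
(no output)
```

View pics/w9s.png

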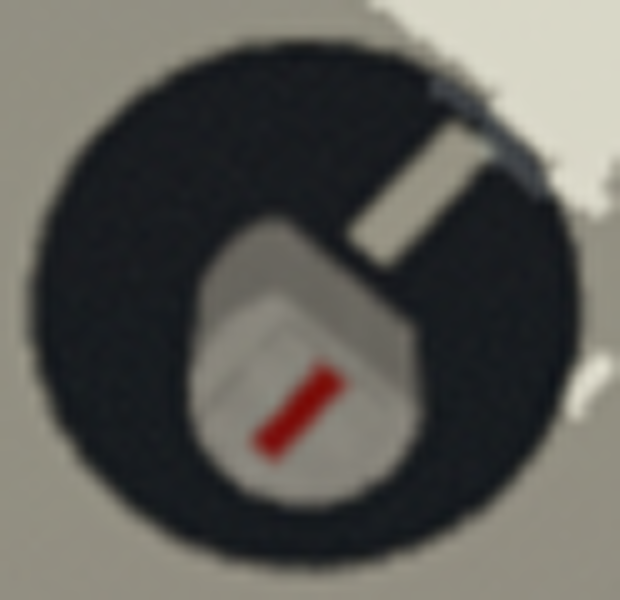

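```bash
cat >> m4.py <<'E'
print('---')
def tp(u,v,zt):
    C,d=ray(W,u,v); C=R.T@(C-p);d=R.T@d; return (C+d*(zt-C[2])/d[2]).round(4)
s=lambda x,y:(228+(x+.5)/10-.5,160+(y+.5)/10-.5)
for q in((304,395),(304,390),(186,395),(422,395),(304,510)): print(q,tp(*s(*q),zs))
print('tick',ang(tp(*s(367,251),zf),tp(*s(470,135),zf)),'red',ang(tp(*s(265,448),zs),tp(*s(334,372),zs)),'flat edge top',ang(tp(*s(282,290),zs),tp(*s(418,405),zs)))
E
python3 m4.py | sed -n '/---/,$p'
```

```text
---
(304, 395) [-0.0006  0.0008  0.0953]
(304, 390) [-0.0001  0.0008  0.0953]
(186, 395) [-0.0006 -0.0085  0.0953]
(422, 395) [-0.0006  0.0101  0.0953]
(304, 510) [-0.0103  0.0008  0.0953]
tick 40.135485562239474 red 40.155999624919325 flat edge top 131.3358156792593
```

The offsets are under 1 mm and about 2°. I'll correct them and descend to just above the shaft.

>>> {"op": "jog_arm", "data": {"steps": [[-0.0007,0.0002,0.005,0,0,-0.03,0],[0,0,0.012,0,0,0,0],[0,0,0.015,0,0,0,0],[0,0,0.015,0,0,0,0],[0,0,0.015,0,0,0,0],[0,0,0.01,0,0,0,0],[0,0,0.008,0,0,0,0],[0,0,0,0,0,0,0],[0,0,0,0,0,0,0],[0,0,0,0,0,0,0]]}}

```text
time_s: 17.87
tcp_pos: [0.5075, -0.0137, 0.1331]
tool_rot: [0.945, 0.327, 0.001, 0.0]
wrist_force: [0.4, -0.7, -1.0]
width: 0.472
```

```bash
python3 -c "
from st import *
st();S=snap('side','s10.png');W=snap('wrist','w10.png')
cv2.imwrite('pics/c10.png',cv2.hconcat([cv2.resize(S['image'][150:250,215:315,::-1],(390,390),interpolation=2),cv2.resize(W['image'][150:350,160:360,::-1],(390,390),interpolation=2)]))"
```

```text
t 17.87 p [ 0.5075 -0.0137  0.1331] yaw 38.15 tilt 0.09 F [ 0.4  -0.72 -0.99] T [-0.07 -0.03 -0.06] w 0.472 q [-0.27  0.08  1.88 -0.    1.17  0.64]
rel hinge x,y,z -0.019 -0.0809 0.0456
```

View pics/c10.png

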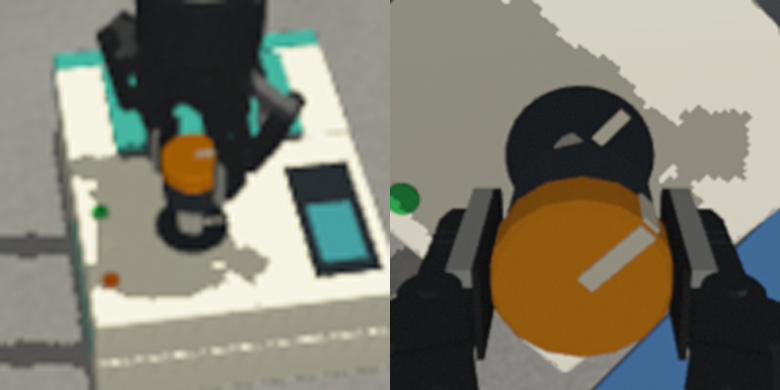

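The knob is just above the shaft, with the knob line and the tick nearly parallel. I'll lower it gently and watch the force.

>>> {"op": "jog_arm", "data": {"steps": [[0,0,0.003,0,0,0,0],[0,0,0.002,0,0,0,0],[0,0,0.002,0,0,0,0],[0,0,0.002,0,0,0,0],[0,0,0.001,0,0,0,0],[0,0,0.001,0,0,0,0],[0,0,0.001,0,0,0,0],[0,0,0.001,0,0,0,0],[0,0,0,0,0,0,0],[0,0,0,0,0,0,0]]}}

```text
time_s: 18.8
tcp_pos: [0.5069, -0.0135, 0.1193]
tool_rot: [0.945, 0.327, 0.0, -0.0]
wrist_force: [-0.1, 1.1, -0.4]
width: 0.471
```

```bash
python3 st.py
```

```text
t 18.8 p [ 0.5069 -0.0135  0.1193] yaw 38.15 tilt 0.01 F [-0.13  1.14 -0.43] T [ 0.13 -0.12 -0.01] w 0.471 q [-0.27  0.1   1.89  0.    1.15  0.64]
rel hinge x,y,z -0.0196 -0.0808 0.0318
```

The underside is 5 mm below the shaft top with no force, so the bore has engaged. I'll continue down.

>>> {"op": "jog_arm", "data": {"steps": [[0,0,0.002,0,0,0,0],[0,0,0.002,0,0,0,0],[0,0,0.002,0,0,0,0],[0,0,0.002,0,0,0,0],[0,0,0.002,0,0,0,0],[0,0,0.001,0,0,0,0],[0,0,0.001,0,0,0,0],[0,0,0.001,0,0,0,0],[0,0,0,0,0,0,0],[0,0,0,0,0,0,0]]}}

```text
time_s: 19.63
tcp_pos: [0.5069, -0.0134, 0.1062]
tool_rot: [0.945, 0.327, 0.0, -0.0]
wrist_force: [2.4, 2.3, -0.8]
width: 0.467
```

```bash
python3 st.py
```

```text
t 19.63 p [ 0.5069 -0.0134  0.1062] yaw 38.14 tilt 0.02 F [ 2.42  2.33 -0.84] T [ 0.32 -0.37  0.04] w 0.467 q [-0.27  0.12  1.9   0.    1.12  0.64]
rel hinge x,y,z -0.0196 -0.0807 0.0187
```

A small side force has appeared. I'll shift 0.4 mm with it and keep going down.

>>> {"op": "jog_arm", "data": {"steps": [[0.0004,0,0.001,0,0,0,0],[0,0,0.001,0,0,0,0],[0,0,0.001,0,0,0,0],[0,0,0.001,0,0,0,0],[0,0,0.001,0,0,0,0],[0,0,0,0,0,0,0],[0,0,0,0,0,0,0],[0,0,0,0,0,0,0],[0,0,0,0,0,0,0],[0,0,0,0,0,0,0]]}}

```text
time_s: 20.47
tcp_pos: [0.5072, -0.0133, 0.1014]
tool_rot: [0.945, 0.327, 0.0, 0.0]
wrist_force: [-1.5, 0.9, 4.3]
width: 0.467
```

```bash
python3 st.py
```

```text
t 20.47 p [ 0.5072 -0.0133  0.1014] yaw 38.15 tilt 0.01 F [-1.51  0.9   4.29] T [0.23 0.17 0.03] w 0.467 q [-0.26  0.13  1.9  -0.    1.11  0.64]
rel hinge x,y,z -0.0193 -0.0806 0.0139
```

The spring is being compressed (about 5 N at roughly 2 mm, as the spring data predict). I'll press on to the stop.

>>> {"op": "jog_arm", "data": {"steps": [[0,0,0.001,0,0,0,0],[0,0,0.001,0,0,0,0],[0,0,0.001,0,0,0,0],[0,0,0.001,0,0,0,0],[0,0,0.001,0,0,0,0],[0,0,0,0,0,0,0],[0,0,0,0,0,0,0],[0,0,0,0,0,0,0],[0,0,0,0,0,0,0],[0,0,0,0,0,0,0]]}}

```text
time_s: 21.3
tcp_pos: [0.5074, -0.0133, 0.0979]
tool_rot: [0.945, 0.327, -0.0, 0.0]
wrist_force: [-6.3, 2.8, 17.0]
width: 0.471
```

```bash
python3 st.py
```

```text
t 21.3 p [ 0.5074 -0.0133  0.0979] yaw 38.16 tilt 0.01 F [-6.26  2.83 16.97] T [ 0.37  1.02 -0.01] w 0.471 q [-0.26  0.13  1.91 -0.    1.1   0.64]
rel hinge x,y,z -0.0191 -0.0806 0.0104
```

The stop is reached at 17 N with the underside at about 0.0907, against 0.091 expected when home and fully pressed. I'll check for slip and check the flap visually.

```bash
python3 m3.py | tail -1; python3 -c "
from st import *
S=snap('side','s11.png');W=snap('wrist','w11.png')
cv2.imwrite('pics/c11.png',cv2.hconcat([cv2.resize(S['image'][150:250,215:315,::-1],(390,390),interpolation=2),cv2.resize(W['image'][100:350,130:380,::-1],(390,390),interpolation=2)]))"
```

```text
world ang -9.819169288574258 len 0.018595424364851277Traceback (most recent call last):
  File "m3.py", line 11, in <module>
    k=max(cv2.findContours(m,0,2)[0],key=cv2.contourArea);hull=cv2.convexHull(k);(x,y),ax,an=cv2.fitEllipse(hull)
ValueError: max() iterable argument is empty
```

View pics/c11.png

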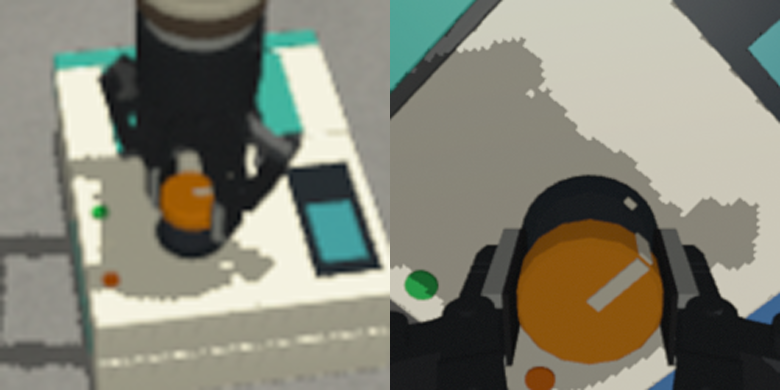

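The knob sits on the flange (side crop (188,235)) and the line and tick are parallel. One last numeric check for slip between hover and pressed.

```bash
python3 -c "
from st import *
for n in('w9','w10','w11'):
    im=cv2.imread('pics/%s.png'%n);h=cv2.cvtColor(im,cv2.COLOR_BGR2HSV)
    m=((h[...,0]>5)&(h[...,0]<30)&(h[...,1]>150)).astype(np.uint8);m[:, :205]=0;m[:,315:]=0;m[340:]=0
    k=max(cv2.findContours(m,0,2)[0],key=cv2.contourArea);print(n,cv2.boundingRect(k))
    w=(h[...,1]<90)&(h[...,2]>110)
    w[:265]=0;w[305:]=0;w[:,250:258]=0;w[:,:250]=0;w[:,300:]=0;ys,xs=np.nonzero(w);print('line px',len(xs),xs.mean(),ys.mean())
st()"
```

```text
w9 (211, 240, 95, 93)
line px 439 276.59453302961276 281.41913439635533
w10 (211, 240, 95, 93)
line px 438 276.5730593607306 281.45205479452056
w11 (211, 240, 95, 93)
line px 438 276.4703196347032 281.5913242009132
t 21.45 p [ 0.5074 -0.0133  0.0979] yaw 38.16 tilt 0.02 F [-4.9   2.42 15.81] T [ 0.36  1.04 -0.01] w 0.47 q [-0.26  0.13  1.91 -0.    1.1   0.64]
rel hinge x,y,z -0.0191 -0.0806 0.0104
```

No slip: the knob's outline in the wrist view is identical in all three pictures. The knob is home and pressed with about 16 N, so I'm handing in.

```bash
python3 -c "
from station import env
print(env.finish_job())"
```

```text
the job is handed in; nothing more can be done
None
```

The flap is shut, and the knob is fully home on the shaft and held pressed down. I handed the job in at about 21.5 s, still gripping and pushing the knob.

- **Flap:** I swung it over with the shut fingers and pressed at the white strip until it met a hard stop at about 16 N, with the tip about 2 mm above the hinge axis. It lay flat in both views after I lifted off. I did not measure its angle again at the end.
- **Knob:** I took it from the mat, turned it about 44° and slid it onto the shaft. It met almost no force until the spring began to take load.
- **Last checks:** The push was about 16 N against the 9 N needed at the stop. The knob's underside was at about 0.0907 m, against 0.091 m expected for home and fully pressed. The knob had not slipped in the grip, and its line and the shaft's tick were parallel.
- **Disagreements:** The angle of the knob's line came out between 34° and 41° depending on the camera, and the shaft's flat between -4° and -9°. I set the final turn by comparing knob and shaft in one wrist picture. A side load of about 5 N remained at the end.

I did not touch any of the other things, and those in the later pictures had not moved. I did not take a last full view of the table.

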